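# Offer a tube adapter up to a prosthetic socket model

## Task

The plaster socket model must be locked and its tube adapter offered up for bonding: first throw the red-knobbed lever of the blue fixture into its yellow-marked notch, neither short of it nor past it, then pick up the orange-necked adapter and carry it over the rack of tubes to the model. Stop with the adapter hovering about one centimetre above the dark steel plate on top of the model, level, centred on it and with its long sides parallel to the plate's, and never let it touch the plate, the fixture or the rack. Finish while still holding it there, motionless in the gripper; leave everything else on the bench where it is.

Things in the scene. Friction and masses are not known exactly. Their poses are not given: they have to be found in the camera images.
- adapter: Loose tube adapter, 0.12 to 0.22 kg, standing on the bench on its flat base: aluminium base plate 64 (its x) x 40 (its y) x 8 mm high, with a square orange neck 28 x 28 mm rising from the middle of it to 54 mm above the underside; grip the neck by two opposite sides. Origin: centre of the underside; z up. A half turn makes no difference. It stands in one of three places in the parts bay on the left, at any yaw; two other steel parts stand in the other places.
- plate_top (a point): Centre of the upper face of the dark steel mounting plate (70 along x, 44 along y, 8 mm thick) on top of the white plaster model in the fixture, 190 mm above the bench. Axes are those of the fixture: x along the plate's long side, z up. Nothing of the fixture is higher than this face.
- fixture: Fixed blue socket fixture, origin on the bench under the centre of the plaster model, z up, x roughly away from the robot (yaw within 0.35 rad). Base 160 (x) x 270 (y, from -90 to +180) x 28 mm high; plaster model of radius 52 mm from 50 to 183 mm height, between two jaws 102 mm high that reach, with their screws, to x = -105 and +105 mm. The lock lever stands on a grey housing at y = +135 mm.
- lock_lever (a joint): Lock lever angle, rad. 0 is upright, positive leans to the fixture's +x, about the pivot; the lever can swing from -0.6 to +0.85. The quadrant has three notches, at -0.5, 0 (both black) and +0.5 (yellow, the one to throw it into; the lever is in it within 0.12 rad). It starts anywhere from -0.55 to 0.1, so it must be thrown towards +x, without going on past the yellow notch. It is stiff (about 2.5 N at the knob), has no spring and stays where it is left.
- lever_pivot (a point): Pivot of the lever, at x 0, y 135, z 60 mm in the fixture; the axis of turning is the fixture's y. The notched quadrant plates on either side of the lever (17 mm to each side) reach 55 mm from the pivot.
- lever_knob (a point): Centre of the lever's red ball knob (radius 14 mm), 100 mm from the pivot along a round steel shaft of radius 6 mm.
- pylon_rack: Fixed wooden block 250 (x) x 50 (y) x 35 mm with a row of five upright tubes of radius 15 mm; the tallest reaches 180 mm above the bench. Stands between the parts bay and the fixture. Origin: centre of its underside.
- tube_clamp: Bystander: dark steel round clamp, radius 21 mm with a lug to x = 35 mm, 42 mm high, standing in the parts bay. Origin under its middle.
- foot_hub: Bystander: bright steel disc of radius 30 mm with a small knob, 36 mm high, standing in the parts bay. Origin under its middle.
- drink_can: Bystander: blue can, radius 29, height 135 mm, standing. Origin under its middle.
- spare_model: Bystander: white plaster stump model, radius 47, height 132 mm, standing. Origin under its middle.
- screwdriver: Bystander: screwdriver lying on the bench on the right.
- resin_jar: Bystander: orange jar, radius 35, height 80 mm, standing on the right.
- bar_clamp: Bystander: black bar clamp about 260 mm long, 32 mm high, lying beyond the fixture.
Not all that is in view belongs to the job. Leave any green look-alike of the adapter alone.

How it is judged:
By the outcome, as a careful person would: the job done as asked, in the order asked, and still so for the second after the job is handed in, while the arm keeps its last pose, push and grip.
It also fails if it takes over 64 s, if anything falls off the work surface, if the arm or the gripper's body presses on something with over 40 N, if the wrist force passes 120 N, or if a joint passes its speed limit or range.

## Robot

A 6-joint arm with a two-finger parallel gripper is mounted at the origin on the work surface. World frame = base frame: x ahead of the robot, y to its left, z up, the work surface at z = 0. Lengths are in m, angles in rad, forces in N, time in s.
With the tool pointing down it reaches from about 0.425 to 0.95 m from the base axis. Payload 3.5 kg.
Tool frame: the origin (TCP) lies midway between the tips of the shut fingers; the grasp point (between the pads) lies 19 mm behind it; z points along the fingers, y is the line along which they close (so a half turn about z gives the same grasp; the last joint's range is limited). The gripper opens to 85 mm and grips with 20 to 120 N. Pads are 22 mm wide; open, the fingers measure 114 mm over their backs; the gripper's body (76 mm by 85 mm) begins 54 mm behind the grasp point. The pads swing forward as they close: fully open they stand 13 mm farther back than shut.
Start: joints at [-1.459, 0.286, 1.577, -0, 1.279, -0.15], TCP at [0.175, -0.652, 0.231] pointing down, gripper open.
Joint ranges: [-2.77, 2.77], [-0.9, 2.22], [0.21, 2.48], [-1.53, 4.67], [0.24, 2.81], [-2.84, 2.84]. Speed limits (rad/s): [2.79, 2.79, 3.14, 3.14, 3.14, 3.14].

## Interface

Orientations are given as a unit quaternion [x, y, z, w].
In Python, from plant import * gives the robot as it stands.
- The arm moves only by the tool move_arm, never from a script. Its argument "moves" is a list of rows, each a list of 3 entries, a list of its own where there are three numbers: the opening, from 0 (shut) to 1 (fully open), then the shift along the tool's x, y, z in m, then the turn, a rotation vector about the tool's x, y, z in rad. A call has exactly 10 rows; each row shifts and turns the commanded pose from where the row before left it, along the tool's axes as they then stand; what a row does not reach is not made up. A row lasts 1/12 s, in which the tool goes at most 41.7 mm and 7.16 degrees, less where a joint would pass 70% of its speed; a pose out of reach is approached as far as the arm can. A call is refused whole if a number of a shift passes 0.0417 or a number of a turn 0.125, either way. A call with a gripper value outside its range is refused whole. The fingers move at their own pace and stop on an object; "grip_force" is the grip in N (left out, the last holds). Time passes only in rows, so rows that do not move let the fingers close, or fill a call up. It gives the time, the measured TCP pose, the force, the opening and the grip force at its end, in the units of the state.
- get_state(): the state, without advancing time (a new reading comes with each control period).
- read_camera(name): name is "scene" or "top" or "wrist"; returns the picture (480x640x3 uint8, red, green, blue); there is no depth.
- camera_params(name): a dict with "fx", "fy", "cx", "cy" (pixels), "k1" (the pictures are not rectified: a ray, as slopes to the right and down, at radius r is drawn at 1 + k1 r^2 times it, then the intrinsics apply), "rvec" (rotation vector, rad) and "tvec" (3), from world to camera coordinates, as OpenCV has them; the wrist camera has in their place "tool_from_camera" (4x4, takes a point from camera to tool coordinates, whose origin is the TCP and whose axes are the flange's). Camera axes: x right, y down, z forward; pixel columns grow to the right and rows downward; lengths in m; the calibration is good to about 2 mm. A picture is of the moment at which its call begins: read the wrist's pose just before it. camera_params takes no time and is no camera call.
- sign_off(): hands the job in; it is judged then, once.
The state is a dict: "time": time; "qpos": joint angles; "dq": joint speeds; "joint_efforts": joint torques, N m; "eef_pos": TCP position; "tcp_rot": TCP orientation; "contact_force": force on the tool from outside, world axes, zero at the start; "wrist_torque": the same for the moment, N m; "opening": opening from 0.0 (shut) to 1.0 (fully open); "finger_force": force on a finger pad.
Only numpy, scipy, OpenCV 4.12 (cv2) and the standard library are available. Lean on these libraries where they do the work, as an engineer would, in place of code of your own. Each camera call takes 0.05 s, during which the arm holds its last target. There are 200 camera calls.

## Working session

There is one attempt and no reset: what is moved stays moved. The work goes in short steps, Python scripts to look and compute and a tool call to move; the robot and the scene stay as the last step left them, time stands still between calls to the robot, and variables do not carry over. Pictures are saved under pics/ and viewed, at most 10 in all, crops included, and the job is handed in when it is done.

Besides the shell and the picture viewer there is one more tool, called after "Emit:" as name(argument=value, ...) on one line, values as JSON. move_arm: Moves the arm, as the interface text tells. Its arguments: {"type":"object","properties":{"moves":{"type":"array"},"grip_force":{"type":"number"}},"required":["moves"]}

```bash
mkdir -p pics; ls; python3 - <<'E'
from plant import *
import cv2
s=get_state(); print(s['time'],s['eef_pos'],s['tcp_rot'],s['opening'])
for n in ['scene','top']:
    p=camera_params(n); print(n,p)
    cv2.imwrite(f'pics/{n}0.png',read_camera(n)[:,:,::-1])
print(camera_params('wrist'))
E
```

```text
pics
0.0 [ 0.17464637 -0.65131425  0.22989723] [ 9.91441922e-01  1.30542734e-01  3.15545199e-05 -1.22858482e-03] 0.9991364808779991
scene {'fx': 464.6885189644033, 'fy': 464.6885189644033, 'cx': 324.3562685533926, 'cy': 238.71031279434013, 'k1': -0.11079941787741236, 'rvec': array([ 2.13191644,  0.96256757, -0.42692455]), 'tvec': array([-0.35822943, -0.21391179,  1.5316478 ])}
top {'fx': 531.5863915239258, 'fy': 531.5863915239258, 'cx': 316.321024156113, 'cy': 241.81790231810064, 'k1': -0.005423064030881492, 'rvec': array([ 2.09909876, -2.13750229,  0.19433527]), 'tvec': array([-0.04544098,  0.58113077,  1.28544341])}
{'fx': 410.3808744255849, 'fy': 410.3808744255849, 'cx': 322.3459825159776, 'cy': 242.4680443407318, 'k1': -0.05256190198620764, 'tool_from_camera': array([[ 7.04058772e-05, -9.53364169e-01, -3.01822391e-01,
         7.64723951e-02],
       [ 9.99999997e-01,  7.43182284e-05, -1.47921123e-06,
         5.19860922e-05],
       [ 2.38411324e-05, -3.01822390e-01,  9.53364172e-01,
        -1.43405755e-01],
       [ 0.00000000e+00,  0.00000000e+00,  0.00000000e+00,
         1.00000000e+00]])}
```

View pics/scene0.png

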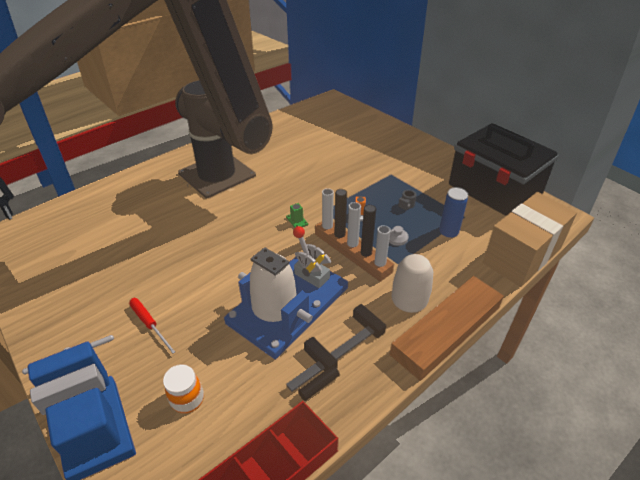

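View pics/top0.png

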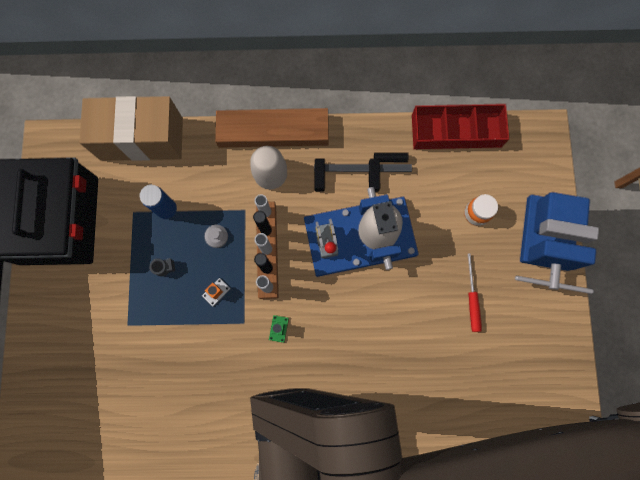

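The top view shows the adapter at about (216,292), the plate at (384,219), the knob at (330,247) and the rack at x≈265. I'll enlarge these.

```bash
python3 - <<'E'
import cv2,numpy as np
a=cv2.imread('pics/top0.png')
f=lambda x0,y0,x1,y1,k:cv2.resize(a[y0:y1,x0:x1],None,fx=k,fy=k,interpolation=cv2.INTER_CUBIC)
A=f(300,185,420,285,5)   # 600x500
B=f(195,270,235,315,5) # 200x225
B=cv2.copyMakeBorder(B,0,500-225,0,0,cv2.BORDER_CONSTANT)
cv2.imwrite('pics/crop1.png',np.hstack([A,B]))
E
```

```text
(no output)
```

View pics/crop1.png

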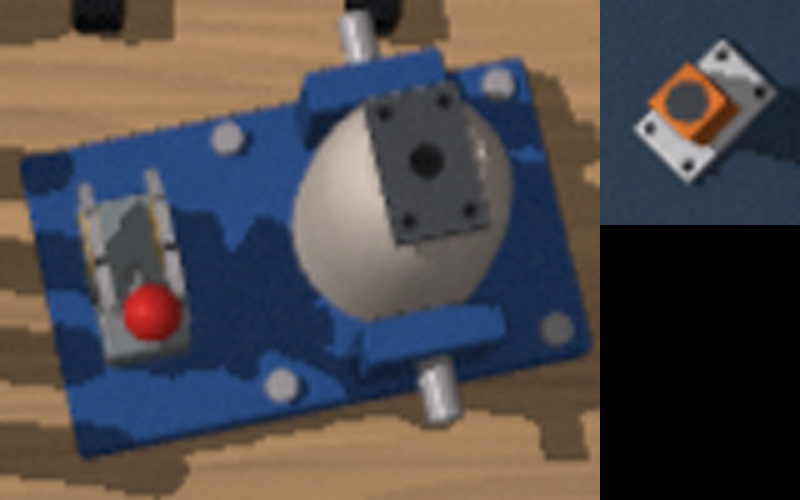

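The plate's corners in the crop are (365,100), (460,83), (490,225) and (397,246). The knob is at (152,312). The adapter's base corners are (722,38), (777,95), (688,184) and (635,128), with the neck top centred at (688,101).

```bash
cat >h.py <<'E'
from plant import *
import cv2,numpy as np
from scipy.optimize import least_squares
from scipy.spatial.transform import Rotation as R
def cam(n,s=None):
    p=camera_params(n)
    if n!='wrist': return R.from_rotvec(p['rvec']).as_matrix(),np.array(p['tvec']),p
    s=s or get_state(); T=np.eye(4);T[:3,:3]=R.from_quat(s['tcp_rot']).as_matrix();T[:3,3]=s['eef_pos']
    W=np.linalg.inv(T@p['tool_from_camera']); return W[:3,:3],W[:3,3],p
def proj(c,X):
    Rm,t,p=c; q=np.atleast_2d(X)@Rm.T+t; q=q[:,:2]/q[:,2:]
    q=q*(1+p['k1']*(q**2).sum(1,keepdims=True)); return q*[p['fx'],p['fy']]+[p['cx'],p['cy']]
def fitpose(c,pts,px,x0):
    pts=np.array(pts);px=np.array(px)
    def W(v):
        C,S=np.cos(v[2]),np.sin(v[2]); return np.c_[v[0]+C*pts[:,0]-S*pts[:,1],v[1]+S*pts[:,0]+C*pts[:,1],pts[:,2]]
    r=least_squares(lambda v:(proj(c,W(v))-px).ravel(),x0); return r.x,np.abs(r.fun).max()
def back(c,px,z):
    return least_squares(lambda v:(proj(c,[v[0],v[1],z])-px).ravel(),[.6,0]).x
def tool(s=None):
    s=s or get_state(); return np.array(s['eef_pos']),R.from_quat(s['tcp_rot'])
E
python3 - <<'E'
from h import *
c=cam('top'); cr=lambda L,o:[(o[0]+x/5,o[1]+y/5) for x,y in L]
O=(300,185)
# plate corners: TL(+x,+y) TR(+x,-y) BR BL
P=[(.035,.022,.19),(.035,-.022,.19),(-.035,-.022,.19),(-.035,.022,.19)]
print('plate',fitpose(c,P,cr([(365,100),(460,83),(490,225),(397,246)],O),[.65,-.05,.2]))
B=[(.08,.18,.028),(.08,-.09,.028),(-.08,-.09,.028),(-.08,.18,.028)]
v,e=fitpose(c,B,cr([(20,157),(525,60),(592,350),(80,457)],O),[.65,-.05,.2]);print('base',v,e)
def knob(v,a):
    x=.1*np.sin(a);y=.135;C,S=np.cos(v[2]),np.sin(v[2]);return np.array([v[0]+C*x-S*y,v[1]+S*x+C*y,.06+.1*np.cos(a)])
k=np.array(cr([(152,312)],O)[0])
r=least_squares(lambda a:(proj(c,knob(v,a[0]))-k).ravel(),[-.2]);print('lever',r.x,r.fun,knob(v,r.x[0]),'tgt',knob(v,.5))
OB=(195-120,270)
A=[(.032,-.02,.008),(-.032,-.02,.008),(-.032,.02,.008),(.032,.02,.008)]
px=cr([(777,95),(688,184),(635,128),(722,38)],OB)
w,e=fitpose(c,A,px,[.5,.25,-.7]);print('adapter',w,e,'neck',back(c,cr([(688.5,101)],OB)[0],.054))
for n,q in [('rack l',(262,202)),('rack r',(263,284))]:print(n,back(c,q,.17))
print('green',back(c,(279,328),.03))
E
```

```text
plate (array([ 0.60746941, -0.21567646,  0.17035139]), np.float64(0.5763668255081029))
base [ 0.60706101 -0.21532736  0.18064859] 0.7931198016843837
lever [-0.3676599] [-0.03575346  0.00674749] [ 0.5474475 -0.088982   0.1533171] tgt [ 0.62996828 -0.07391044  0.14775826]
adapter [ 0.46229281  0.20411144 -0.78607969] 0.33050967343751836 neck [0.46288106 0.20368985]
rack l [0.6553094  0.06874343]
rack r [0.46292855 0.06607989]
green [0.36794616 0.04103559]
```

Emit:
move_arm(moves=[[0, [0.0208, -0.0244, 0], [0, 0, 0.087]], [0, [0.0208, -0.0244, 0], [0, 0, 0]], [0, [0.0208, -0.0244, 0], [0, 0, 0]], [0, [0.0208, -0.0244, 0], [0, 0, 0]], [0, [0.0208, -0.0244, 0], [0, 0, 0]], [0, [0.0208, -0.0244, 0], [0, 0, 0]], [0, [0.0208, -0.0244, 0], [0, 0, 0]], [0, [0.0208, -0.0244, 0], [0, 0, 0]], [0, [0.0208, -0.0244, 0], [0, 0, 0]], [0, [0.0208, -0.0244, 0], [0, 0, 0]]])

```text
time: 0.93
eef_pos: [0.335, -0.3725, 0.2308]
tcp_rot: [0.996, 0.087, -0.0, -0.0]
contact_force: [1.1, -1.0, 0.6]
opening: -0.005
finger_force: 0.0
```

Emit:
move_arm(moves=[[0, [0.0208, -0.0244, 0], [0, 0, 0]], [0, [0.0208, -0.0244, 0], [0, 0, 0]], [0, [0.0208, -0.0244, 0], [0, 0, 0]], [0, [0.0208, -0.0244, 0], [0, 0, 0]], [0, [0.0208, -0.0244, 0], [0, 0, 0]], [0, [0.0208, -0.0244, 0], [0, 0, 0]], [0, [0.0208, -0.0244, 0], [0, 0, 0]], [0, [0.0208, -0.0244, 0], [0, 0, 0]], [0, [0.0208, -0.0244, 0], [0, 0, 0]], [0, [0.0208, -0.0244, 0], [0, 0, 0]]])

```text
time: 1.77
eef_pos: [0.4973, -0.0961, 0.2309]
tcp_rot: [0.996, 0.087, -0.0, -0.0]
contact_force: [0.9, 0.2, 0.2]
opening: 0.002
finger_force: 0.0
```

```bash
python3 - <<'E'
from h import *
s=get_state(); p,q=tool(s);print(s['time'],p,q.as_matrix().round(3).tolist(),s['opening'],s['contact_force'])
im=read_camera('wrist'); cv2.imwrite('pics/w1.png',im[:,:,::-1])
E
```

```text
1.7667 [ 0.49730099 -0.09607708  0.23090913] [[0.985, 0.174, -0.001], [0.174, -0.985, 0.0], [-0.001, -0.0, -1.0]] 0.0017733953769811482 [0.90753271 0.15232221 0.24171489]
```

View pics/w1.png

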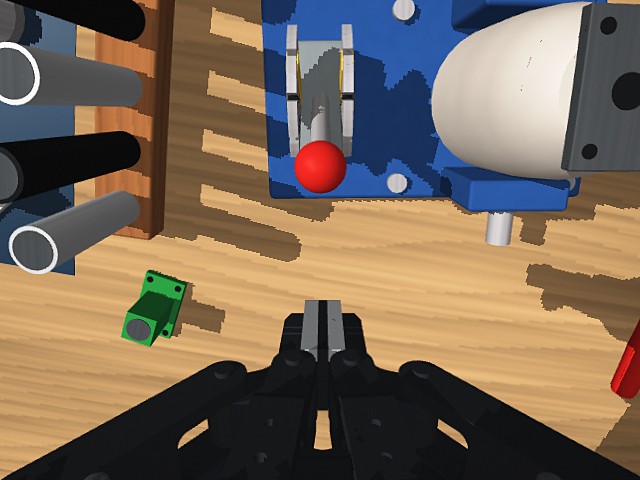

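The wrist view shows the red knob at (320,167), straight ahead of the closed fingers, and the fixture's axes line up with the picture.

```bash
python3 - <<'E'
from h import *
c=cam('wrist'); v=[.6072,-.2155,.177]
def knob(v,a):
    x=.1*np.sin(a);y=.135;C,S=np.cos(v[2]),np.sin(v[2]);return np.array([v[0]+C*x-S*y,v[1]+S*x+C*y,.06+.1*np.cos(a)])
r=least_squares(lambda a:(proj(c,knob(v,a[0]))-[320,167]).ravel(),[-.3]);print(r.x,r.fun,knob(v,r.x[0]))
# notch plates tops / base corner (270,198) z=.028 
def fx(X): d=np.array(X[:2])-v[:2];C,S=np.cos(v[2]),np.sin(v[2]);return C*d[0]+S*d[1],-S*d[0]+C*d[1]
print(fx(back(c,(270,198),.028)),fx(tool()[0]))
E
```

```text
[-0.36529036] [13.11293569  0.22629075] [ 0.54826563 -0.08889903  0.15340201]
(np.float64(-0.07743402834860064), np.float64(0.1860712346578487)) (np.float64(-0.08461212856296718), np.float64(0.1405466041987694))
```

Emit:
move_arm(moves=[[0, [0, 0, 0.031], [0, 0, 0]], [0, [0, 0, 0.031], [0, 0, 0]], [0, [0, 0, 0.031], [0, 0, 0]], [0, [0.012, 0, 0], [0, 0, 0]], [0, [0.012, 0, 0], [0, 0, 0]], [0, [0.012, 0, 0], [0, 0, 0]], [0, [0.012, 0, 0], [0, 0, 0]], [0, [0.012, 0, 0], [0, 0, 0]], [0, [0.01, 0, 0], [0, 0, 0]], [0, [0.008, 0, 0], [0, 0, 0]]])

```text
time: 2.65
eef_pos: [0.5738, -0.0839, 0.138]
tcp_rot: [0.996, 0.087, -0.001, -0.0]
contact_force: [-2.5, 0.8, 2.9]
opening: -0.001
finger_force: 1.4
```

```bash
python3 - <<'E'
from h import *
s=get_state(); p,q=tool(s);print(s['time'],p,s['contact_force'])
im=read_camera('wrist'); a=im[:,:,::-1]; t=read_camera('top')[:,:,::-1]
cv2.imwrite('pics/w2.png',np.hstack([cv2.resize(a[0:480,120:520],None,fx=1,fy=1),cv2.resize(t[200:296,290:370],(400,480),interpolation=cv2.INTER_CUBIC)]))
# red knob centroid, both
for n,i in (('w',im),('t',t[:,:,::-1])):
    h=cv2.cvtColor(np.ascontiguousarray(i),cv2.COLOR_RGB2HSV); m=(((h[...,0]<5)|(h[...,0]>174))&(h[...,1]>190)&(h[...,2]>80)).astype('uint8')
    N,_,st,ce=cv2.connectedComponentsWithStats(m); print(n,[(st[k].tolist(),ce[k].round(1).tolist()) for k in range(1,N) if st[k,4]>30])
E
```

```text
2.65 [ 0.57384395 -0.08389624  0.13795377] [-2.48660326  0.80605597  2.9497431 ]
w [([270, 241, 86, 87, 5729], [312.7, 284.2])]
t [([412, 105, 97, 43, 2513], [459.2, 126.4]), ([73, 175, 7, 13, 68], [76.0, 181.2]), ([69, 224, 7, 13, 72], [72.4, 230.3]), ([469, 293, 12, 39, 347], [474.3, 312.0])]
```

View pics/w2.png

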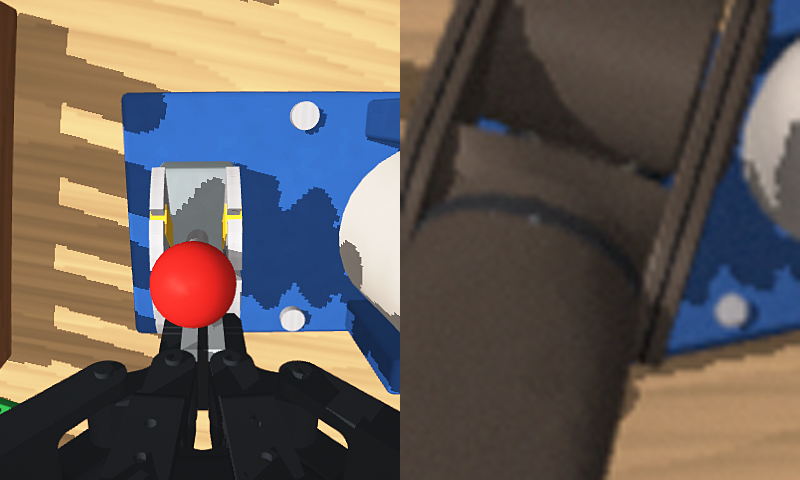

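The knob is at (312.7,284.2) in the wrist image, resting against the finger fronts. It is being pushed with about 2.5 N.

```bash
python3 - <<'E'
from h import *
c=cam('wrist'); v=np.array([.6072,-.2155,.177])
def F(v,X): C,S=np.cos(v[2]),np.sin(v[2]);return np.array([v[0]+C*X[0]-S*X[1],v[1]+S*X[0]+C*X[1],X[2]])
K=lambda a,dy=0:F(v,[.1*np.sin(a),.135+dy,.06+.1*np.cos(a)])
r=least_squares(lambda a:(proj(c,K(a[0],a[1]))-[312.7,284.2]).ravel(),[-.1,0]);print('a,dy',r.x)
p=tool()[0];C,S=np.cos(v[2]),np.sin(v[2]);d=p-[v[0],v[1],0];x=C*d[0]+S*d[1];print('tcp fx,fy',x,-S*d[0]+C*d[1],'a by contact 25mm',np.arcsin((x+.025)/.1))
i=lambda q,z:(lambda X:(C*(X[0]-v[0])+S*(X[1]-v[1]),-S*(X[0]-v[0])+C*(X[1]-v[1])))(back(c,q,z))
print('base far-left corner (exp .08,.18)',i((242,93),.028),'near-left(-.08,.18)',i((255,332),.028))
E
```

```text
a,dy [0.14723183 0.00318133]
tcp fx,fy -0.008880742699095914 0.13521727883091297 a by contact 25mm 0.16189890898691917
base far-left corner (exp .08,.18) (np.float64(0.07931973513597178), np.float64(0.1820056231546141)) near-left(-.08,.18) (np.float64(-0.07803275604390685), np.float64(0.18226236649388067))
```

Emit:
move_arm(moves=[[0, [0.005, 0, 0], [0, 0, 0]], [0, [0.005, 0, 0], [0, 0, 0]], [0, [0.005, 0, 0], [0, 0, 0]], [0, [0.005, 0, 0], [0, 0, 0]], [0, [0.005, 0, 0], [0, 0, 0]], [0, [0.004, 0, 0], [0, 0, 0]], [0, [0.003, 0, 0], [0, 0, 0]], [0, [0, 0, 0], [0, 0, 0]], [0, [0, 0, 0], [0, 0, 0]], [0, [0, 0, 0], [0, 0, 0]]])

```text
time: 3.58
eef_pos: [0.6059, -0.0786, 0.1388]
tcp_rot: [0.996, 0.087, 0.001, 0.0]
contact_force: [-1.3, -0.5, -1.3]
opening: -0.006
finger_force: 0.9
```

```bash
cat >>h.py <<'E'
def lever(save=None,v=(.6072,-.2155,.177)):
    c=cam('wrist');i=read_camera('wrist')
    if save: cv2.imwrite(save,i[:,:,::-1])
    h=cv2.cvtColor(i,cv2.COLOR_RGB2HSV);m=(((h[...,0]<5)|(h[...,0]>174))&(h[...,1]>190)&(h[...,2]>80)).astype('uint8')
    N,_,st,ce=cv2.connectedComponentsWithStats(m);k=1+np.argmax(st[1:,4]);C,S=np.cos(v[2]),np.sin(v[2])
    def K(a,y): x=.1*np.sin(a);return np.array([v[0]+C*x-S*y,v[1]+S*x+C*y,.06+.1*np.cos(a)])
    print(st[k],ce[k],'a,y',least_squares(lambda a:(proj(c,K(*a))-ce[k]).ravel(),[.3,.135]).x)
    d=tool()[0]-[v[0],v[1],0];print('tcp fix',C*d[0]+S*d[1],-S*d[0]+C*d[1],d[2],get_state()['contact_force'])
E
python3 -c "
from h import *
lever('pics/w3.png')"
```

```text
[ 272  231   80   80 4870] [311.41026694 270.29548255] a,y [0.48589878 0.13862542]
tcp fix 0.022796445049450685 0.13494949547121143 0.1388842847911084 [-1.97476339 -0.03673836 -0.44925147]
```

View pics/w3.png

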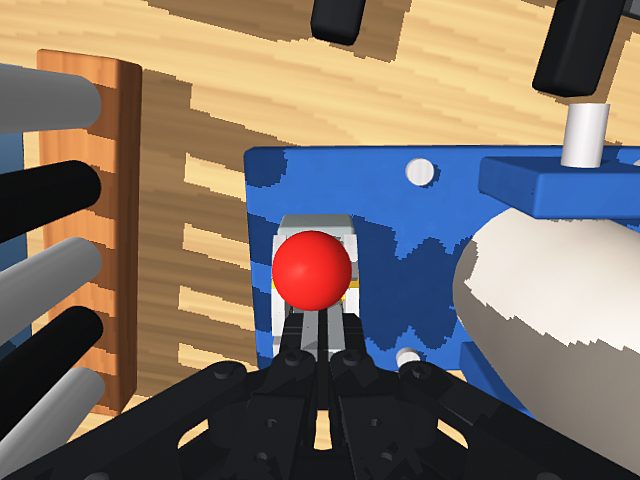

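The lever is at about 0.49 rad, so it is in the yellow notch. I'll back off and go to the adapter.

Emit:
move_arm(moves=[[0, [-0.03, 0, 0], [0, 0, 0]], [0, [-0.03, 0, 0], [0, 0, 0]], [0, [0, 0, -0.0325], [0, 0, 0]], [0, [0, 0, -0.0325], [0, 0, 0]], [0, [0, 0, -0.0325], [0, 0, 0]], [0, [0, 0, -0.0325], [0, 0, 0]], [0, [-0.0032, -0.0303, 0], [0, 0, 0]], [0, [-0.0032, -0.0303, 0], [0, 0, 0]], [0, [-0.0032, -0.0303, 0], [0, 0, 0]], [0, [-0.0032, -0.0303, 0], [0, 0, 0]]])

```text
time: 4.47
eef_pos: [0.5134, 0.0292, 0.2704]
tcp_rot: [0.996, 0.087, 0.003, 0.0]
contact_force: [0.0, 0.8, 0.5]
opening: -0.002
finger_force: 0.0
```

Emit:
move_arm(moves=[[0, [-0.0032, -0.0303, 0], [0, 0, 0]], [0, [-0.0032, -0.0303, 0], [0, 0, 0]], [0, [-0.0032, -0.0303, 0], [0, 0, 0]], [0, [-0.0032, -0.0303, 0], [0, 0, 0]], [0, [-0.0032, -0.0303, 0], [0, 0, 0]], [1, [-0.0032, -0.0303, 0], [0, 0, 0]], [1, [0, 0, 0], [0, 0, -0.12]], [1, [0, 0, 0], [0, 0, -0.12]], [1, [0, 0, 0], [0, 0, -0.12]], [1, [0, 0, 0], [0, 0, -0.12]]])

```text
time: 5.3
eef_pos: [0.463, 0.2048, 0.27]
tcp_rot: [0.946, 0.325, 0.003, -0.0]
contact_force: [0.3, -0.5, 0.3]
opening: 0.713
finger_force: 0.0
```

Emit:
move_arm(moves=[[1, [0, 0, 0], [0, 0, -0.12]], [1, [0, 0, 0], [0, 0, -0.01]], [1, [0, 0, 0.03], [0, 0, 0]], [1, [0, 0, 0.03], [0, 0, 0]], [1, [0, 0, 0.03], [0, 0, 0]], [1, [0, 0, 0.02], [0, 0, 0]], [1, [0, 0, 0], [0, 0, 0]], [1, [0, 0, 0], [0, 0, 0]], [1, [0, 0, 0], [0, 0, 0]], [1, [0, 0, 0], [0, 0, 0]]])

```text
time: 6.13
eef_pos: [0.4639, 0.2042, 0.161]
tcp_rot: [0.924, 0.382, 0.003, 0.0]
contact_force: [-0.8, -0.1, -0.1]
opening: 0.999
finger_force: 0.0
```

```bash
python3 - <<'E'
from h import *
s=get_state();print(s['time'],s['eef_pos'],R.from_quat(s['tcp_rot']).as_matrix().round(4).tolist(),s['qpos'])
a=read_camera('wrist')[:,:,::-1]; t=read_camera('top')[:,:,::-1]; cv2.imwrite('pics/top2.png',t)
cv2.imwrite('pics/w4.png',a)
cv2.imwrite('pics/w4c.png',np.hstack([a[:,150:550],cv2.resize(t[200:296,290:370],(400,480),interpolation=cv2.INTER_CUBIC)]))
E
```

```text
6.1333 [0.46385579 0.20418046 0.16100428] [[0.7081, 0.7061, 0.005], [0.7061, -0.7081, 0.0012], [0.0044, 0.0026, -1.0]] [ 2.14155018e-01 -1.87418411e-02  2.05013806e+00  1.64997755e-04
  1.10508821e+00  1.00086381e+00]
```

View pics/w4c.png

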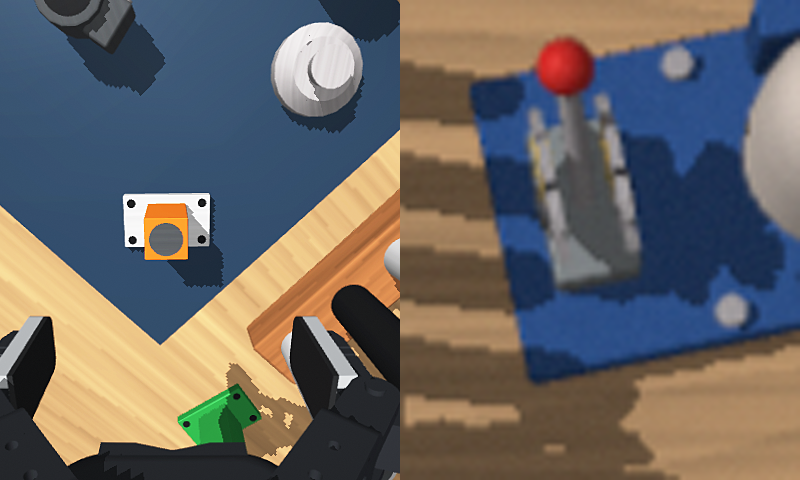

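The adapter is square to the gripper: its neck hole is at (316,240) in the full image and its base corners run from about (274,194) to (362,246). In the top view the knob is at (323.2,213.2).

```bash
python3 - <<'E'
from h import *
t=cam('top');v=np.array([.607,-.2155,.177]);C,S=np.cos(v[2]),np.sin(v[2])
K=lambda a,y:np.array([v[0]+C*.1*np.sin(a)-S*y,v[1]+S*.1*np.sin(a)+C*y,.06+.1*np.cos(a)])
print('lever',least_squares(lambda a:(proj(t,K(*a))-[323.2,213.2]).ravel(),[.3,.135]).x)
c=cam('wrist');p,q=tool()
# base top corners, adapter x along tool y (image right)
A=[(-.032,-.02,.008),(.032,-.02,.008),(.032,.02,.008),(-.032,.02,.008)]
px=[(274,194),(360,193.5),(361.5,246),(275,248)]
# top-left in image = -tool y, +tool x
yaw=np.arctan2(q.as_matrix()[1,1],q.as_matrix()[0,1])
A=[(-.032,.02,.008),(.032,.02,.008),(.032,-.02,.008),(-.032,-.02,.008)]
w,e=fitpose(c,A,px,[.46,.2,yaw]);print('adapter',w,e,'tool y yaw',yaw)
n=back(c,(316,240),.054);print('neck',n)
for X in (w[:2],n): print(q.inv().apply(np.r_[X-p[:2],0]))
E
```

```text
lever [0.50934065 0.1350518 ]
adapter [ 0.46114334  0.2068013  -0.77071353] 1.205314359711906 tool y yaw -0.7864341022347646
neck [0.46011928 0.20664298]
[ 2.99803958e-04 -3.52427314e-03 -6.50439985e-06]
[-5.36889221e-04 -4.13558274e-03 -1.07871295e-05]
```

Emit:
move_arm(moves=[[1, [0, -0.002, 0.029], [0, 0, 0]], [1, [0, 0, 0.029], [0, 0, 0]], [1, [0, 0, 0.029], [0, 0, 0]], [1, [0, 0, 0.029], [0, 0, 0]], [1, [0, 0, 0.02], [0, 0, 0]], [1, [0, 0, 0.008], [0, 0, 0]], [0, [0, 0, 0], [0, 0, 0]], [0, [0, 0, 0], [0, 0, 0]], [0, [0, 0, 0], [0, 0, 0]], [0, [0, 0, 0], [0, 0, 0]]], grip_force=60)

```text
time: 7.07
eef_pos: [0.4624, 0.2056, 0.0163]
tcp_rot: [0.924, 0.382, 0.002, 0.0]
contact_force: [0.2, 0.4, -0.2]
opening: 0.451
finger_force: 0.0
```

Emit:
move_arm(moves=[[0, [0, 0, 0], [0, 0, 0]], [0, [0, 0, 0], [0, 0, 0]], [0, [0, 0, 0], [0, 0, 0]], [0, [0, 0, 0], [0, 0, 0]], [0, [0, 0, 0], [0, 0, 0]], [0, [0, 0, 0], [0, 0, 0]], [0, [0, 0, 0], [0, 0, 0]], [0, [0, 0, 0], [0, 0, 0]], [0, [0, 0, 0], [0, 0, 0]], [0, [0, 0, 0], [0, 0, 0]]])

```text
time: 7.9
eef_pos: [0.4623, 0.2056, 0.0162]
tcp_rot: [0.924, 0.382, 0.002, 0.0]
contact_force: [-0.4, 0.7, 6.9]
opening: 0.323
finger_force: 60.5
```

```bash
python3 - <<'E'
from h import *
s=get_state();p,q=tool();print(s['time'],p,q.as_matrix().round(4).tolist(),s['opening'],s['finger_force'],s['contact_force'],s['qpos'].round(3))
E
```

```text
7.9 [0.46227775 0.20558047 0.01617926] [[0.7075, 0.7067, 0.0032], [0.7067, -0.7075, 0.0009], [0.0029, 0.0017, -1.0]] 0.32304791998522087 60.47731876373291 [-0.35373161  0.66770917  6.88653244] [0.218 0.211 2.116 0.    0.811 1.003]
```

Emit:
move_arm(moves=[[0, [0, 0, -0.015], [0, 0, 0]], [0, [0, 0, -0.03], [0, 0, 0]], [0, [0, 0, -0.035], [0, 0, 0]], [0, [0, 0, -0.035], [0, 0, 0]], [0, [0, 0, -0.035], [0, 0, 0]], [0, [0, 0, -0.035], [0, 0, 0]], [0, [0, 0, -0.035], [0, 0, 0]], [0, [0, 0, -0.03], [0, 0, 0]], [0, [0, 0, -0.015], [0, 0, 0]], [0, [0, 0, 0], [0, 0, 0]]])

```text
time: 8.73
eef_pos: [0.4624, 0.2056, 0.2843]
tcp_rot: [0.924, 0.382, 0.004, 0.001]
contact_force: [0.2, 0.2, -0.7]
opening: 0.321
finger_force: 59.6
```

Emit:
move_arm(moves=[[0, [-0.007, 0.014, 0], [0, 0, 0]], [0, [-0.0125, 0.0256, 0], [0, 0, 0]], [0, [-0.0125, 0.0256, 0], [0, 0, 0]], [0, [-0.0125, 0.0256, 0], [0, 0, 0]], [0, [-0.0125, 0.0256, 0], [0, 0, 0]], [0, [-0.0125, 0.0256, 0], [0, 0, 0]], [0, [-0.0125, 0.0256, 0], [0, 0, 0]], [0, [-0.0125, 0.0256, 0], [0, 0, 0]], [0, [-0.0125, 0.0256, 0], [0, 0, 0]], [0, [-0.0125, 0.0256, 0], [0, 0, 0]]])

```text
time: 9.57
eef_pos: [0.5479, -0.0533, 0.2764]
tcp_rot: [0.924, 0.382, -0.002, -0.001]
contact_force: [0.7, 0.3, -1.0]
opening: 0.317
finger_force: 59.6
```

Emit:
move_arm(moves=[[0, [-0.0125, 0.0256, 0], [0, 0, 0]], [0, [-0.0125, 0.0256, 0], [0, 0, 0]], [0, [-0.0125, 0.0256, 0], [0, 0, 0]], [0, [-0.0125, 0.0256, 0], [0, 0, 0]], [0, [-0.0125, 0.0256, 0], [0, 0, 0]], [0, [-0.0065, 0.013, 0], [0, 0, 0]], [0, [0, 0, 0], [0, 0, -0.1]], [0, [0, 0, 0], [0, 0, -0.1]], [0, [0, 0, 0], [0, 0, -0.1]], [0, [0, 0, 0], [0, 0, -0.1]]])

```text
time: 10.4
eef_pos: [0.5988, -0.2, 0.277]
tcp_rot: [0.828, 0.56, -0.001, -0.002]
contact_force: [-0.5, 0.0, -2.3]
opening: 0.323
finger_force: 59.6
```

Emit:
move_arm(moves=[[0, [0, 0, 0], [0, 0, -0.1]], [0, [0, 0, 0], [0, 0, -0.1]], [0, [0, 0, 0], [0, 0, -0.1]], [0, [0, 0, 0], [0, 0, -0.1]], [0, [0, 0, 0], [0, 0, -0.1]], [0, [0, 0, 0], [0, 0, -0.063]], [0, [0, 0, 0], [0, 0, 0]], [0, [0, 0, 0], [0, 0, 0]], [0, [0, 0, 0], [0, 0, 0]], [0, [0, 0, 0], [0, 0, 0]]])

```text
time: 11.23
eef_pos: [0.5994, -0.2004, 0.2787]
tcp_rot: [0.642, 0.767, -0.0, -0.0]
contact_force: [0.1, 1.1, -1.0]
opening: 0.32
finger_force: 59.6
```

```bash
python3 - <<'E'
from h import *
s=get_state();p,q=tool();print(s['time'],p,q.as_matrix().round(4).tolist(),s['opening'],s['contact_force'],s['qpos'].round(3))
a=read_camera('wrist')[:,:,::-1]; t=read_camera('scene')[:,:,::-1]; cv2.imwrite('pics/scene5.png',t);cv2.imwrite('pics/w5.png',a)
cv2.imwrite('pics/w5c.png',np.hstack([a[:,150:550],cv2.resize(t[190:334,210:330],(400,480),interpolation=cv2.INTER_CUBIC)]))
E
```

```text
11.2333 [ 0.59944929 -0.20043742  0.2787314 ] [[-0.1753, 0.9845, -0.0009], [0.9845, 0.1753, 0.0005], [0.0007, -0.0008, -1.0]] 0.32005010091205255 [ 0.10429304  1.08155773 -1.02122493] [-0.483  0.161  1.637  0.     1.344 -0.659]
```

View pics/w5c.png

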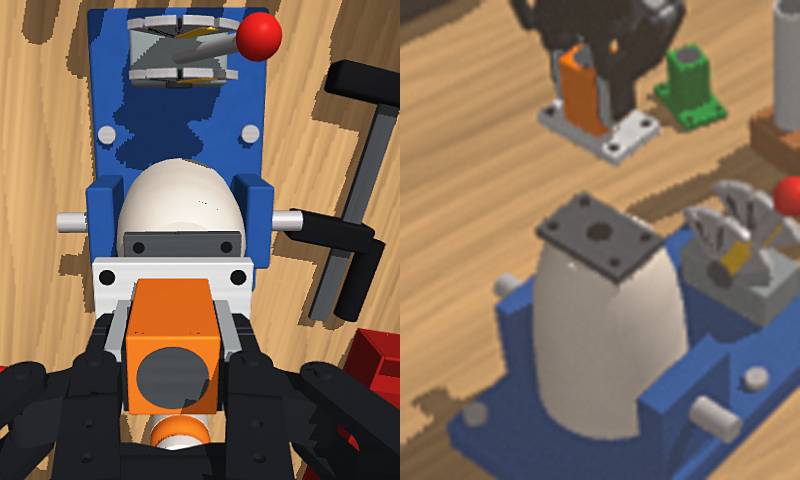

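The wrist view shows the adapter's base far edge from (243,257) to (402,259) and the plate's far edge from (272,233) to (393,232). The lever sits in the yellow notch. Next I'll work out the plate's position relative to the adapter.

```bash
python3 - <<'E'
from h import *
c=cam('wrist');p,q=tool()
def intool(px,z): X=back(c,px,z);return q.inv().apply(np.r_[X,z]-p)
zb=p[2]-.016+.008
for px in [(243,257.5),(402,258.5),(257,277),(389,277)]: print('adapter',px,intool(px,zb).round(4))
for px in [(272,233),(393,232),(289,247),(377,247)]: print('plate',px,intool(px,.19).round(4))
for v in ([.6075,-.2157,.1703],[.607,-.2153,.1806]):
    print('top-derived plate centre in tool',q.inv().apply(np.r_[v[:2],.19]-p).round(4), 'yaw tool y',np.arctan2(*q.as_matrix()[1::-1,1]))
E
```

```text
adapter (243, 257.5) [ 0.0229 -0.0318  0.008 ]
adapter (402, 258.5) [0.0225 0.0306 0.008 ]
adapter (257, 277) [ 0.0147 -0.0267  0.008 ]
adapter (389, 277) [0.0147 0.0259 0.008 ]
plate (272, 233) [ 0.0093 -0.0304  0.0891]
plate (393, 232) [0.01   0.041  0.0891]
plate (289, 247) [ 0.0006 -0.0206  0.0891]
plate (377, 247) [0.0007 0.0319 0.0891]
top-derived plate centre in tool [-0.0163  0.0051  0.0891] yaw tool y 0.17650378283574272
top-derived plate centre in tool [-0.0158  0.0047  0.0891] yaw tool y 0.17650378283574272
```

Emit:
move_arm(moves=[[0, [-0.008, 0.003, 0], [0, 0, 0]], [0, [-0.0075, 0.0025, 0], [0, 0, 0]], [0, [0, 0, 0.01], [0, 0, 0]], [0, [0, 0, 0.012], [0, 0, 0]], [0, [0, 0, 0.012], [0, 0, 0]], [0, [0, 0, 0.008], [0, 0, 0]], [0, [0, 0, 0], [0, 0, 0]], [0, [0, 0, 0], [0, 0, 0]], [0, [0, 0, 0], [0, 0, 0]], [0, [0, 0, 0], [0, 0, 0]]])

```text
time: 12.17
eef_pos: [0.6082, -0.2151, 0.2383]
tcp_rot: [0.642, 0.767, 0.0, 0.001]
contact_force: [0.1, -0.8, -1.3]
opening: 0.321
finger_force: 59.6
```

```bash
python3 - <<'E'
from h import *
s=get_state();p,q=tool();print(s['time'],p,q.as_matrix().round(4).tolist(),s['opening'],s['contact_force'])
a=read_camera('wrist')[:,:,::-1]; t=read_camera('scene')[:,:,::-1]; cv2.imwrite('pics/scene6.png',t);cv2.imwrite('pics/w6.png',a)
A=cv2.resize(a[200:310,222:422],(800,440),interpolation=cv2.INTER_CUBIC)
cv2.imwrite('pics/w6c.png',cv2.resize(t[225:305,220:320],(800,600),interpolation=cv2.INTER_CUBIC)) 
cv2.imwrite('pics/w6w.png',A)
E
```

```text
12.1667 [ 0.60823115 -0.21513199  0.23830873] [[-0.1762, 0.9843, 0.0015], [0.9843, 0.1762, -0.0008], [-0.001, 0.0013, -1.0]] 0.3210446781746319 [ 0.07306619 -0.79925362 -1.32228204]
```

View pics/w6c.png

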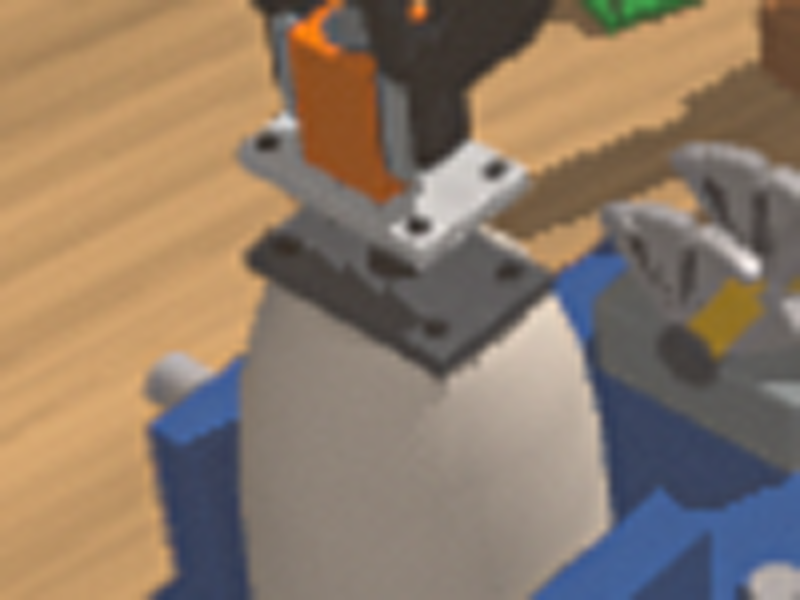

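The scene crop shows the adapter floating above the plate, parallel to it. The plate's corners are at (248,258), (440,362) and (553,278). The adapter's holes are at (267,143), (418,226) and (495,170), and the plate's are at (287,246), (435,328) and (510,271).

```bash
python3 - <<'E'
from h import *
c=cam('scene');p,q=tool();f=lambda L:np.array([(220+x/8-.44,225+y/8-.44) for x,y in L])
sg=np.array([(-1,-1),(1,-1),(1,1)])
def holes(px,z):
    def W(v):
        P=sg*v[3:5];C,S=np.cos(v[2]),np.sin(v[2]);return np.c_[v[0]+C*P[:,0]-S*P[:,1],v[1]+S*P[:,0]+C*P[:,1],np.full(3,z)]
    r=least_squares(lambda v:(proj(c,W(v))-px).ravel(),[.6,-.2,.17,.027,.015]);return r.x,abs(r.fun).max()
a=holes(f([(267,143),(418,226),(495,170)]),p[2]-.008);b=holes(f([(287,246),(435,328),(510,271)]),.19)
print('adapter holes',a);print('plate holes',b)
d=fitpose(c,[(-.035,-.022,.19),(.035,-.022,.19),(.035,.022,.19)],f([(248,258),(440,362),(553,278)]),[.6,-.2,.17]);print('plate corners',d)
R1=q.inv();print('tcp',p,'shift(tool) holes',R1.apply(np.r_[b[0][:2]-a[0][:2],0]))
# wrist: auto corner refinement
g=cv2.cvtColor(cv2.imread('pics/w6.png'),cv2.COLOR_BGR2GRAY)
E
```

```text
adapter holes (array([ 0.60495487, -0.21174213,  0.19039165,  0.0259445 ,  0.013916  ]), np.float64(0.33253682333875645))
plate holes (array([ 0.60197675, -0.20789098,  0.19796413,  0.02598018,  0.01414626]), np.float64(0.3416007922888866))
plate corners (array([ 0.60404781, -0.20904445,  0.19093857]), np.float64(1.0638395457870047))
tcp [ 0.60819873 -0.21515645  0.23837729] shift(tool) holes [ 4.31556696e-03 -2.25308849e-03 -7.76478417e-06]
```

View pics/w6w.png

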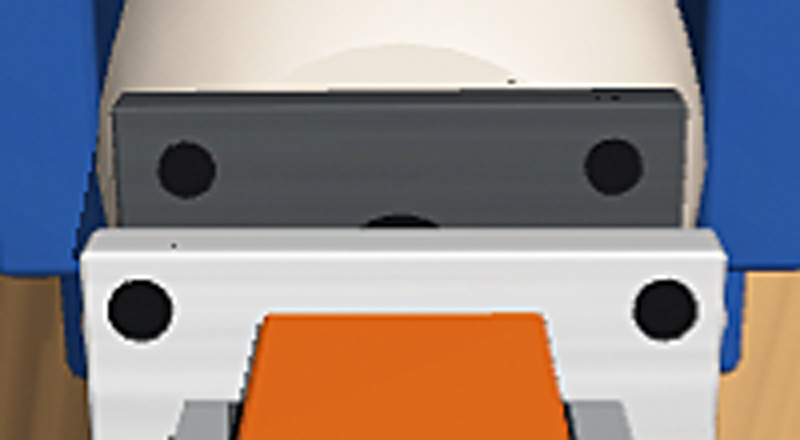

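The wrist crop puts the plate's holes at (187,170) and (613,167) and the adapter's at (140,310) and (665,310). The edges are parallel.

```bash
python3 - <<'E'
from h import *
c=cam('wrist');p,q=tool();f=lambda x,y:(222+x/4-.4,200+y/4-.4)
it=lambda px,z:q.inv().apply(np.r_[back(c,px,z),z]-p)
za=p[2]-.008
for n,L,z in (('adapter holes',[(140,310),(665,310)],za),('plate holes',[(187,170),(613,167)],.19),('adapter edge',[(84,254),(724,254)],za),('plate edge',[(118,106),(686,106)],.19)):
    X=np.array([it(f(*k),z) for k in L]);d=X[1]-X[0];print(n,X.mean(0).round(4),'len',np.hypot(*d[:2]).round(4),'ang',(d[0]/d[1]).round(4))
E
```

```text
adapter holes [ 0.0147 -0.0007  0.008 ] len 0.0523 ang -0.0003
plate holes [ 0.0168 -0.0011  0.0484] len 0.0522 ang 0.0072
adapter edge [ 0.0206 -0.0006  0.008 ] len 0.063 ang -0.0003
plate edge [ 0.0247 -0.0008  0.0483] len 0.0688 ang -0.0002
```

Emit:
move_arm(moves=[[0, [0.002, -0.001, 0], [0, 0, 0]], [0, [0, 0, 0.004], [0, 0, 0]], [0, [0, 0, 0.005], [0, 0, 0]], [0, [0, 0, 0.005], [0, 0, 0]], [0, [0, 0, 0.004], [0, 0, 0]], [0, [0, 0, 0.003], [0, 0, 0]], [0, [0, 0, 0], [0, 0, 0]], [0, [0, 0, 0], [0, 0, 0]], [0, [0, 0, 0], [0, 0, 0]], [0, [0, 0, 0], [0, 0, 0]]])

```text
time: 13.1
eef_pos: [0.6067, -0.2133, 0.2167]
tcp_rot: [0.642, 0.767, 0.0, 0.0]
contact_force: [-0.6, -0.5, -2.0]
opening: 0.323
finger_force: 59.6
```

```bash
python3 - <<'E'
from h import *
s=get_state();p,q=tool();print(s['time'],p,q.as_matrix().round(4).tolist(),s['opening'],s['contact_force'],abs(s['dq']).max())
for n in ('scene','wrist'):
    g=read_camera(n); h=cv2.cvtColor(g,cv2.COLOR_RGB2GRAY); c=cam(n)
    # detected dark holes near predictions: adapter and plate
    for nm,z,o in (('adapter',p[2]-.0082,p[:2]),('plate',.19,np.array([.6073,-.2155]))):
        for sx in(-1,1):
            for sy in(-1,1):
                C,S=np.cos(.177),np.sin(.177);P=np.r_[o+[C*sx*.026-S*sy*.014,S*sx*.026+C*sy*.014],z];u=proj(c,P)[0]
                w=4 if n=='scene' else 11
                x,y=u.round().astype(int)
                if not(w<x<639-w and w<y<479-w):continue
                r=255-h[y-w:y+w+1,x-w:x+w+1].astype(float);m=r>(225 if n=='wrist' else 200)
                if m.sum()<6:continue
                yy,xx=np.nonzero(m);d=np.array([x-w+xx.mean(),y-w+yy.mean()])
                X=back(c,d,z);print(n,nm,sx,sy,m.sum(),'err mm fix',((R.from_euler('z',-.177).apply(np.r_[X-P[:2],0]))*1e3).round(1)[:2])
E
```

```text
13.1 [ 0.60667105 -0.21331976  0.21670136] [[-0.1761, 0.9844, 0.0006], [0.9844, 0.1761, -0.0003], [-0.0004, 0.0005, -1.0]] 0.3227659055839658 [-0.62731982 -0.50202906 -2.02253569] 0.0029781216946695808
wrist adapter -1 -1 68 err mm fix [-0.9 -0.5]
wrist adapter -1 1 177 err mm fix [-0.9  0.6]
wrist adapter 1 -1 68 err mm fix [2.5 1.1]
wrist adapter 1 1 169 err mm fix [-0.6  0.7]
wrist plate -1 -1 85 err mm fix [-1.2  0.5]
wrist plate -1 1 85 err mm fix [-2.9 -2.4]
wrist plate 1 -1 65 err mm fix [2.5 0.4]
wrist plate 1 1 119 err mm fix [ 2.  -2.6]
```

The plate-hole numbers may be spoilt by the adapter now partly covering them, so I'll check the edges instead.

```bash
python3 - <<'E'
from h import *
p,q=tool();c=cam('wrist');g=cv2.cvtColor(read_camera('wrist'),cv2.COLOR_RGB2GRAY)
it=lambda px,z:q.inv().apply(np.r_[back(c,px,z),z]-p)
for x in (270,285,340,362,375): print(x,'rows 216..266',g[216:267,x].tolist())
print('expected adapter far edge row',proj(c,p+q.apply([.0206,0,.008])),'plate far edge if centred',proj(c,p+q.apply([.0226,0,p[2]-.19])))
for y in (232,238,243): 
    r=g[y].astype(int);d=np.diff(r);k=[i for i in range(235,410) if abs(d[i])>25];print(y,[(i,int(d[i])) for i in k])
E
```

```text
270 rows 216..266 [196, 195, 196, 197, 197, 197, 198, 199, 199, 198, 199, 198, 197, 198, 199, 199, 200, 199, 199, 199, 200, 204, 213, 130, 49, 60, 61, 62, 90, 87, 77, 77, 77, 75, 77, 78, 81, 81, 84, 62, 8, 148, 192, 179, 179, 180, 196, 247, 237, 219, 216]
285 rows 216..266 [217, 217, 219, 219, 220, 219, 219, 220, 220, 220, 220, 220, 221, 221, 222, 222, 222, 224, 224, 224, 224, 228, 240, 146, 45, 60, 62, 64, 91, 84, 77, 76, 76, 76, 77, 78, 81, 80, 79, 77, 70, 162, 188, 179, 179, 180, 195, 247, 237, 218, 216]
340 rows 216..266 [239, 240, 239, 241, 241, 241, 242, 243, 242, 242, 243, 244, 233, 227, 228, 228, 229, 229, 228, 228, 229, 235, 253, 32, 57, 60, 62, 72, 94, 79, 75, 75, 76, 77, 77, 78, 81, 79, 78, 75, 67, 162, 188, 180, 180, 181, 197, 249, 238, 218, 217]
362 rows 216..266 [235, 235, 235, 235, 236, 237, 237, 237, 236, 236, 237, 237, 238, 238, 239, 239, 239, 239, 239, 239, 240, 247, 254, 31, 56, 59, 61, 77, 91, 79, 75, 74, 75, 76, 78, 80, 80, 78, 77, 74, 68, 162, 188, 179, 181, 180, 198, 251, 236, 218, 216]
375 rows 216..266 [231, 231, 231, 231, 231, 231, 231, 232, 232, 232, 231, 232, 232, 231, 232, 232, 232, 232, 232, 233, 234, 243, 214, 37, 57, 60, 59, 81, 88, 77, 76, 75, 75, 77, 78, 81, 81, 78, 76, 75, 70, 163, 187, 181, 180, 179, 197, 251, 236, 216, 216]
expected adapter far edge row [[324.0839193  263.15215545]] plate far edge if centred [[323.93436447 243.79215209]]
232 [(242, -28), (243, 56), (244, 33), (404, -140), (405, 29)]
238 [(242, 51), (367, -35), (405, -70), (406, -35)]
243 [(242, 31), (244, -26), (245, -54), (403, 51), (404, 38), (405, -37), (406, -95)]
```

The plate's edge lies within 0.5 mm of its centred position, the gap is about 10.5 mm, and the grip is steady.

```bash
python3 -c "
from plant import *
print(sign_off())"
```

```text
the job is handed in; nothing more can be done
None
```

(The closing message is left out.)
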